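# Seat a parquetry tile on a ramped shooting board

## Task

Slide the parquetry tile from the landing up the ramp of the shooting board and press it home, flat and square, against the aluminium fence at the top; only then slide it sideways along the fence and press it home against the blue length stop, and leave it resting there, touching both. Press it home each time with a short firm push of about 10 newtons, but never bump or force it beyond about 15, which bruises its edges; do not disturb the hand plane, the roll of tape or the wax tin.

Things in the scene. Friction and masses are not known exactly. Their poses are not given: they have to be found in the camera images.
- tile: Parquetry tile, pale wood with dark inlays: 100 mm along its x, 130 mm along its y, 20 mm thick, 0.17 to 0.42 kg, too wide to grip. Origin: centre of its underside, z up. It starts flat on the landing, +x face towards the ramp within 0.2 rad, 10 to 50 mm too far right (seen looking uphill) for the length stop. On the ramp friction holds it where it is left; pushing it takes 1 to 5 N of any push.
- board: Plywood shooting board, screwed to the bench. Origin: on the bench below the middle of its base; x level, uphill; y to the left seen uphill. Base x -230 to 230, y -190 to 110 mm, top 12 mm above the bench. Left of y = -60 mm stands the brown ramp; right of it is the level chute for the plane (white strip). The tile overhangs the chute, still by 2 to 10 mm when home.
- ramp_foot (a point): Foot of the ramp: a point of the board at x = -70, y = 0, z = 12 mm, with the board's axes. Before it (x < 0 here) is the level landing, 160 mm long; here the ramp begins without a step and rises along x at 6 degrees (0.105 rad), y -60 to 110 mm, 230 mm up the slope to the fence. A tile being slid sideways on it also creeps downhill unless it is borne uphill a little.
- fence: Aluminium fence across the top of the ramp, part of the board, rigid, 24 mm thick, 30 mm high, y = -60 to 110 mm. Origin: foot of its downhill face, on the ramp's surface, at board y = 0. x points up the slope, y left, z square to the ramp. When home, the tile's +x face lies flat on it, the tile's centre 50 mm downhill of it.
- length_stop: Blue metal length stop clamped on the fence, rigid, black knob on top, 58 mm high in all. Its nose (22 mm wide, 36 mm high) reaches 35 mm downhill from the fence's face. Origin: fence face, ramp level, on the nose's right-hand face; board's axes. The nose spans y = 0 to 22 mm. When home, the tile's left (+y) face touches the nose: tile centre at y = -65 mm.
- plane: Steel block plane lying on its side in the lower part of the chute, 160 mm long along the board's x, 50 mm deep, 50 mm high, 0.7 kg. Origin: centre of its underside. Leave it alone.
- tape: Roll of masking tape lying on the bench past the top end of the board, 100 mm across, 24 mm high. Origin: centre of its underside. Leave it alone.
- tin: Wax tin, green with a paper band and a steel lid, 88 mm across, 53 mm high, on the bench past the top end of the board. Origin: centre of its underside. Leave it alone.
Mind the look-alikes: they are no part of the job. Leave any orange look-alike of the tile alone.

How it is judged:
On the way, in this order (a step that is already met when the one before it is completed fails the run):
1. the tile lies wholly on the ramp, flat on it (x of tile in the frame of fence above -0.175 m and angle between the z axis of tile and the z axis of fence, either way round below 0.04 rad), for 0.1 s.
2. the tile is pressed against the fence with more than 4 N, square to it within 0.035 rad (contact force between tile and fence above 4 N and angle between the x axis of tile and the x axis of fence, either way round below 0.035 rad), for 0.2 s.
3. at the fence (gap under 2.5 mm), the tile is pressed against the length stop with more than 4 N (contact force between tile and length_stop above 4 N and x of tile in the frame of fence above -0.0525 m), for 0.2 s.
At the end, for the whole second after the job is handed in: The tile rests on the ramp, flat and square to the fence within 0.025 rad, less than 2 mm from the fence and less than 2 mm from the length stop, still and released (x of tile in the frame of fence above -0.052 m and z of tile in the frame of fence between -0.003 and 0.003 m and angle between the x axis of tile and the x axis of fence, either way round below 0.025 rad and y of tile in the frame of length_stop above -0.067 m and linear speed of tile below 0.005 m/s and angular speed of tile below 0.05 rad/s); the robot touches nothing.
It fails at once if the tile is driven against the fence with more than 15 N (contact force between tile and fence above 15 N).
It fails at once if the tile is driven against the length stop with more than 15 N (contact force between tile and length_stop above 15 N).
It fails at once if the hand plane is moved by more than 15 mm (distance of plane from where it was at the start of the episode above 0.015 m).
It fails at once if the roll of tape is moved by more than 15 mm (distance of tape from where it was at the start of the episode above 0.015 m).
It fails at once if the wax tin is moved by more than 15 mm (distance of tin from where it was at the start of the episode above 0.015 m).
It also fails if it takes over 72 s, if anything falls off the work surface, if the arm or the gripper's body presses on something with over 40 N, if the wrist force passes 120 N, or if a joint passes its speed limit or range.

## Robot

A 7-joint arm with a two-finger parallel gripper is mounted at the origin on the work surface. World frame = base frame: x ahead of the robot, y to its left, z up, the work surface at z = 0. Lengths are in m, angles in rad, forces in N, time in s.
With the tool pointing down it reaches from about 0.4 to 0.9 m from the base axis. Payload 5.5 kg.
Tool frame: the origin (TCP) lies between the finger pads; the fingertips stand 11 mm ahead of it and the grasp point (between the pads) lies 8 mm behind it (ctrl.finger_overhang is the distance from the TCP to the fingertips, in m); z points along the fingers, y is the line along which they close (so a half turn about z gives the same grasp; the last joint's range is limited). The gripper opens to 92 mm and grips with 3 to 60 N. Pads are 19 mm wide; open, the fingers measure 130 mm over their backs; the gripper's body (75 mm by 190 mm) begins 47 mm behind the grasp point.
Start: joints at [1.447, 0.501, -0.427, 1.55, 0.221, 1.138, -0.21], TCP at [0.245, -0.602, 0.238] pointing down, gripper open.
Joint ranges: [-2.88, 2.88], [-0.31, 2.03], [-1.54, 1.56], [0.2, 2.42], [-1.41, 4.55], [0.19, 2.02], [-2.57, 2.57]. Speed limits (rad/s): [2.57, 2.57, 3.14, 3.14, 3.14, 3.14, 3.14].

## Interface

Orientations are given as a rotation vector (axis times angle).
In Python, from rig import ctrl, imaging gives the robot as it stands.
- The arm moves only by the tool send_rows, never from a script. Its arguments are lists of equal length, an entry for each row: "delta_rot": the turn, a rotation vector about the world's x, y, z in units of 8 degrees (1.0 is 8 degrees), a list of three; "linear": the shift along the world's x, y, z in units of 50 mm (1.0 is 50 mm), a list of three; "fingers": the opening, from -1 (shut) to 1 (fully open). A call has 1 to 12 rows; each row shifts and turns the commanded pose from where the row before left it; what a row does not reach is not made up. A row lasts 1/8 s, in which the tool goes at most 62.5 mm and 10.7 degrees, less where a joint would pass 70% of its speed; a pose out of reach is approached as far as the arm can. A call is refused whole if a number of a shift passes 1 or a number of a turn 1, either way. A call with a gripper value outside its range is refused whole. The fingers move at their own pace and stop on an object; the grip force is fixed at half the most. Time passes only in rows, so rows that do not move let the fingers close. It gives the time, the measured TCP pose, the force, the opening and the grip force at its end, in the units of the state.
- ctrl.read_state(): the state, without advancing time (a new reading comes with each control period).
- imaging.camera(name): name is "scene" or "top"; returns a dict with "image" (400x640x3 uint8, blue, green, red), "fovy" (degrees; the focal length in pixels is half the picture's height over the tangent of half this angle, whatever the lens; pixels are square), "cx", "cy" (the principal point, pixels), "camera_from_world" (4x4, takes a point from world to camera coordinates). Camera axes: x right, y up, looking along -z (the intrinsics and any distortion apply to the point x, -y, -z); pixel columns grow to the right and rows downward; lengths in m; the calibration is good to about 2 mm. A picture is of the moment at which its call begins. There is no depth.
- ctrl.sign_off(): hands the job in; it is judged then, once.
The state is a dict: "t": time; "q": joint angles; "dq": joint speeds; "tau": joint torques, N m; "position": TCP position; "tool_rot": TCP orientation; "force": force on the tool from outside, world axes, zero at the start; "ft_torque": the same for the moment, N m; "gripper_width": opening from 0.0 (shut) to 1.0 (fully open); "grip_force": force on a finger pad.
Only numpy, scipy, OpenCV 4.12 (cv2) and the standard library are available. Lean on these libraries where they do the work, as an engineer would, in place of code of your own. Each camera call takes 0.05 s, during which the arm holds its last target. There are 200 camera calls.

## Working session

There is one attempt and no reset: what is moved stays moved. The work goes in short steps, Python scripts to look and compute and a tool call to move; the robot and the scene stay as the last step left them, time stands still between calls to the robot, and variables do not carry over. Pictures are saved under pics/ and viewed, at most 10 in all, crops included, and the job is handed in when it is done.

Besides the shell and the picture viewer there is one more tool, called after "Emit:" as name(argument=value, ...), one argument or row to a line, values as JSON. send_rows: Moves the arm, as the interface text tells. Its arguments: {"type":"object","properties":{"delta_rot":{"type":"array","items":{"type":"array","items":{"type":"number"}}},"linear":{"type":"array","items":{"type":"array","items":{"type":"number"}}},"fingers":{"type":"array","items":{"type":"number"}}},"required":["delta_rot","linear","fingers"]}

```bash
ls; mkdir -p pics
python3 - <<'E'
from rig import ctrl, imaging
import cv2, numpy as np, pickle
s=ctrl.read_state()
print({k:np.round(v,3) for k,v in s.items()}, ctrl.finger_overhang)
for n in ("scene","top"):
    c=imaging.camera(n); pickle.dump(c,open(f"pics/{n}0.pkl","wb")); cv2.imwrite(f"pics/{n}0.png",c["image"])
    print(n,{k:v for k,v in c.items() if k not in("image",)})
E
```

```text
pics
{'t': np.float64(0.0), 'q': array([ 1.447,  0.502, -0.427,  1.551,  0.221,  1.138, -0.21 ]), 'dq': array([-0.002,  0.001,  0.   ,  0.002, -0.   , -0.001, -0.001]), 'tau': array([ 0.0000e+00, -5.6657e+01, -5.8160e+00, -2.7910e+01, -6.9000e-02,
        3.1000e-02,  0.0000e+00]), 'position': array([ 0.245, -0.601,  0.237]), 'tool_rot': array([-3.081, -0.603,  0.   ]), 'force': array([-0.205,  0.327,  0.321]), 'ft_torque': array([-0.017, -0.006,  0.021]), 'grip_force': np.float64(0.0), 'gripper_width': np.float64(1.001)} 0.011
scene {'fovy': 49.03730265212246, 'cx': 319.2472286959021, 'cy': 196.02920326309587, 'camera_from_world': array([[-0.30562457,  0.95213825,  0.00513499,  0.11836965],
       [-0.56274362, -0.18497879,  0.80566896,  0.24387672],
       [ 0.7680581 ,  0.24334255,  0.59234379, -1.50264405],
       [ 0.        ,  0.        ,  0.        ,  1.        ]])}
top {'fovy': 57.198650880782004, 'cx': 318.3889335399852, 'cy': 200.01995624671767, 'camera_from_world': array([[-0.0244729 , -0.99968396,  0.0057496 ,  0.06496373],
       [ 0.98482218, -0.02311971,  0.17201963, -0.5336187 ],
       [-0.17183233,  0.00987215,  0.98507674, -0.86700502],
       [ 0.        ,  0.        ,  0.        ,  1.        ]])}
```

View pics/scene0.png

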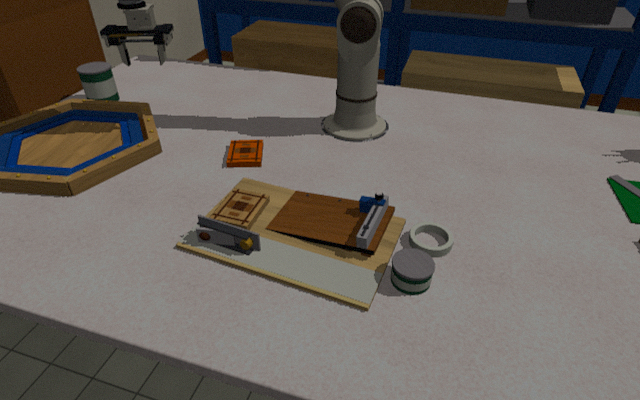

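View pics/top0.png

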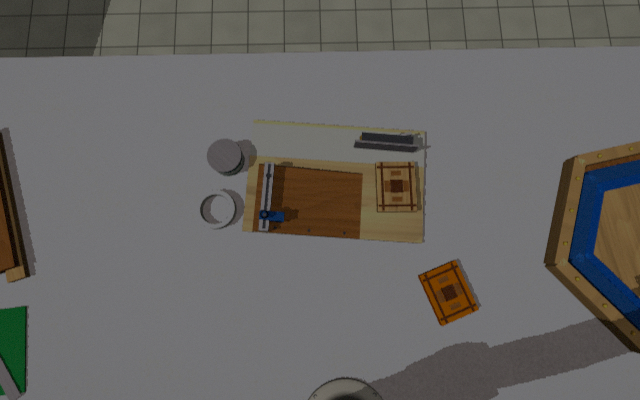

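The parquetry tile is at top (397,187), scene (240,208). It is pale wood with dark inlays and sits on the landing. The orange look-alike is at top (448,292), scene (245,153), off the board, so I'll leave it alone. Uphill is image-left in the top view, which is world +y. I'll confirm this in an enlarged crop.

```bash
cat > h.py <<'E'
import numpy as np, cv2, pickle
def ray(c,u,v):
    f=200/np.tan(np.radians(c["fovy"])/2); T=c["camera_from_world"]
    d=T[:3,:3].T@np.array([(u-c["cx"])/f,-(v-c["cy"])/f,-1]); return -T[:3,:3].T@T[:3,3], d
def onz(c,u,v,z):
    o,d=ray(c,u,v); return o+d*(z-o[2])/d[2]
def proj(c,p):
    f=200/np.tan(np.radians(c["fovy"])/2); T=c["camera_from_world"]; q=T[:3,:3]@np.asarray(p)+T[:3,3]
    return c["cx"]-f*q[0]/q[2], c["cy"]+f*q[1]/q[2]
E
python3 - <<'E'
from h import *
c=pickle.load(open("pics/top0.pkl","rb")); im=c["image"]
cr=cv2.resize(im[115:250,240:435],None,fx=4,fy=4,interpolation=cv2.INTER_CUBIC)
cr=cv2.convertScaleAbs(cr,alpha=1.5); cv2.imwrite("pics/crop0.png",cr)
for n,u,v,z in [("b",254,121,.012),("b",426,130,.012),("b",424,242,.012),("b",243,233,.012)]: print(n,onz(c,u,v,z).round(4))
P=[onz(c,*a,.012)[:2] for a in [(254,121),(426,130),(424,242),(243,233)]]
print([np.linalg.norm(P[i]-P[i-1]).round(4) for i in range(4)])
hsv=cv2.cvtColor(im,cv2.COLOR_BGR2HSV)
for u,v in [(320,190),(390,230),(397,172),(300,140),(300,260),(267,190),(275,216),(370,220)]: print(u,v,hsv[v,u])
E
```

```text
b [0.76   0.2192 0.012 ]
b [ 0.7244 -0.2409  0.012 ]
b [ 0.4266 -0.2134  0.012 ]
b [0.4604 0.2454 0.012 ]
[np.float64(0.3007), np.float64(0.4614), np.float64(0.2991), np.float64(0.46)]
320 190 [ 13 178  83]
390 230 [ 18 115 115]
397 172 [ 15 197  83]
300 140 [ 34  15 117]
300 260 [135   9 115]
267 190 [150   6  42]
275 216 [109 205  77]
370 220 [ 22  96 120]
```

View pics/crop0.png

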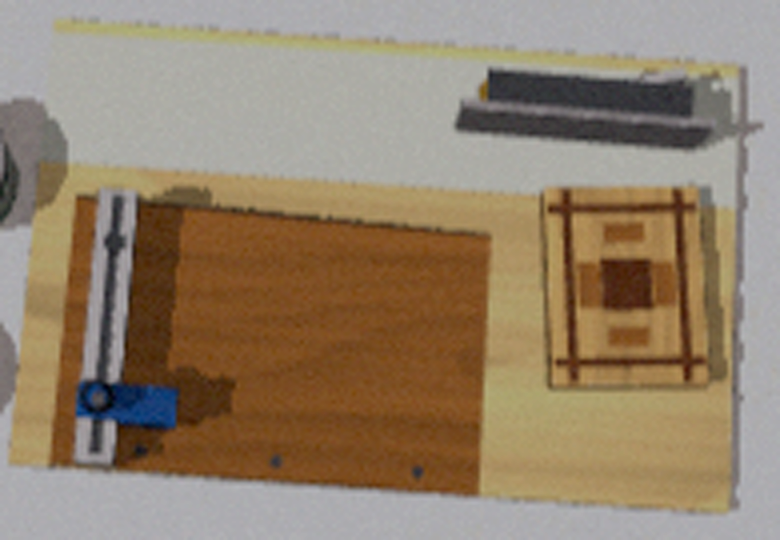

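The crop confirms the pale, dark-inlaid tile at crop (542..708,187..387) on the plain landing, right of the brown ramp. The fence is at crop x≈120 and the blue nose's right face at crop y≈388. Board corners measure 460 x 300 mm, which matches the sizes given.

```bash
cat >> h.py <<'E'
def fit(A,B): # rigid 2d A->B
    A,B=np.array(A,float),np.array(B,float); a,b=A-A.mean(0),B-B.mean(0)
    th=np.arctan2((a[:,0]*b[:,1]-a[:,1]*b[:,0]).sum(),(a*b).sum()); R=np.array([[np.cos(th),-np.sin(th)],[np.sin(th),np.cos(th)]])
    t=B.mean(0)-R@A.mean(0); return th,R,t,np.linalg.norm(A@R.T+t-B,axis=1)
E
python3 - <<'E'
from h import *
from scipy.spatial.transform import Rotation as Ro
c=pickle.load(open("pics/top0.pkl","rb")); k=lambda u,v:(240+(u+.5)/4-.5,115+(v+.5)/4-.5)
B=[onz(c,*k(*a),.012)[:2] for a in [(57,22),(745,68),(735,510),(12,465)]]
th,R,t,e=fit([(.23,-.19),(-.23,-.19),(-.23,.11),(.23,.11)],B); print("board",np.degrees(th),t,e)
np.savez("board.npz",R=R,t=t,th=th)
tb=lambda p:R.T@(np.array(p[:2])-t)
T=[onz(c,*k(*a),.032)[:2] for a in [(542,187),(698,187),(708,382),(548,387)]]
t2,R2,c2,e2=fit([(.05,-.065),(-.05,-.065),(-.05,.065),(.05,.065)],T)
print("tile world",c2,"rel deg",np.degrees(t2-th),"err",e2,"in board",tb(c2))
# ramp foot corner and fence
print("foot",tb(onz(c,*k(490,235),.012)),tb(onz(c,*k(480,494),.012)))
zf=.012+.23*np.sin(.1047)+.03
print("fence top downhill corners",tb(onz(c,*k(136,190),zf)),tb(onz(c,*k(113,462),zf)),zf)
print("nose",tb(onz(c,*k(177,388),zf+.004)),tb(onz(c,*k(176,428),zf+.004)))
print("plane top",[tb(onz(c,*k(*a),.062)).round(3) for a in [(458,128),(710,147),(715,128)]])
bz=Ro.from_euler('z',th)
# tool: z=-ramp normal, y along board y (either sign)
s=Ro.from_rotvec([-3.081,-.603,0]).as_matrix()
n=np.array([-np.sin(.1047),0,np.cos(.1047)])
for sy in(1,-1):
    y=np.array([0,sy,0]);z=-n;x=np.cross(y,z);M=bz.as_matrix()@np.c_[x,y,z]
    rv=Ro.from_matrix(M@s.T).as_rotvec(); print(sy,"rotvec world deg",np.degrees(rv), "mat target rv",Ro.from_matrix(M).as_rotvec())
E
```

```text
board 84.81470062104067 [0.5538101  0.00709244] [0.00139799 0.00258531 0.00286058 0.0008591 ]
tile world [ 0.56970612 -0.1456558 ] rel deg 4.275922290861556 err [0.00036025 0.00125354 0.0019153  0.00095597] in board [-0.1506865 -0.0296359]
foot [-0.0662118  -0.06149927] [-0.06756493  0.10781702]
fence top downhill corners [ 0.15996295 -0.06136603] [0.15906054 0.10749093] 0.06603702776008843
nose [0.12409108 0.06084375] [0.12270172 0.08500053]
plane top [array([-0.037, -0.116]), array([-0.196, -0.115]), array([-0.199, -0.127])]
1 rotvec world deg [   4.1796997     5.88664176 -117.20060883] mat target rv [-2.06526705  2.26117339  0.1082156 ]
-1 rotvec world deg [ 4.97468554 -3.84084479 62.6017945 ] mat target rv [-2.26583616 -2.06952584 -0.118725  ]
```

Emit:
send_rows(
  delta_rot=[
    [0.052,-0.04,0.652],
    [0.052,-0.04,0.652],
    [0.052,-0.04,0.652],
    [0.052,-0.04,0.652],
    [0.052,-0.04,0.652],
    [0.052,-0.04,0.652],
    [0.052,-0.04,0.652],
    [0.052,-0.04,0.652],
    [0.052,-0.04,0.652],
    [0.052,-0.04,0.652],
    [0.052,-0.04,0.652],
    [0.052,-0.04,0.652],
  ],
  linear=[
    [0.53,0.62,-0.145],
    [0.53,0.62,-0.145],
    [0.53,0.62,-0.145],
    [0.53,0.62,-0.145],
    [0.53,0.62,-0.145],
    [0.53,0.62,-0.145],
    [0.53,0.62,-0.145],
    [0.53,0.62,-0.145],
    [0.53,0.62,-0.145],
    [0.53,0.62,-0.145],
    [0.53,0.62,-0.145],
    [0.53,0.62,-0.145],
  ],
  fingers=[0.3,0.3,0.3,0.3,0.3,0.3,0.3,0.3,0.3,0.3,0.3,0.3],
)

```text
t: 1.6
position: [0.5645, -0.2276, 0.1503]
tool_rot: [-2.261, -2.077, -0.122]
force: [-0.4, -1.3, -0.9]
gripper_width: 0.648
grip_force: 0.0
```

```bash
cat > st.py <<'E'
import numpy as np, sys
from rig import ctrl
from scipy.spatial.transform import Rotation as Ro
b=np.load("board.npz"); R,t,th=b["R"],b["t"],float(b["th"]); s=ctrl.read_state(); p=s["position"]
pb=R.T@(p[:2]-t); F=R.T@s["force"][:2]
print("t",round(float(s["t"]),2),"world",p.round(4),"board",pb.round(4),"z",p[2].round(4),"F board",F.round(2),s["force"][2].round(2),"w",round(float(s["gripper_width"]),2),"q7",s["q"].round(2))
mode=sys.argv[1] if len(sys.argv)>1 else "up"
n=np.array([-np.sin(.1047),0,np.cos(.1047)])
y={"up":np.array([0,-1.,0]),"side":np.array([np.cos(.1047),0,np.sin(.1047)]),"side2":-np.array([np.cos(.1047),0,np.sin(.1047)])}[mode]
M=Ro.from_euler('z',th).as_matrix()@np.c_[np.cross(y,-n),y,-n]
print("rot units to go",(np.degrees(Ro.from_matrix(M@Ro.from_rotvec(s["tool_rot"]).as_matrix().T).as_rotvec())/8).round(3))
print("delta units to board target: use R=",R.round(4).tolist())
E
python3 st.py
```

```text
t 1.6 world [ 0.5645 -0.2276  0.1503] board [-0.2328 -0.0319] z 0.1503 F board [-1.29  0.33] -0.92 w 0.65 q7 [ 0.94  0.63 -0.76  1.7   0.37  1.01 -0.01]
rot units to go [-0.002  0.018 -0.04 ]
delta units to board target: use R= [[0.0904, -0.9959], [0.9959, 0.0904]]
```

Emit:
send_rows(
  delta_rot=[
    [0,0.018,-0.04],
    [0,0,0],
    [0,0,0],
    [0,0,0],
    [0,0,0],
    [0,0,0],
    [0,0,0],
    [0,0,0],
    [0,0,0],
  ],
  linear=[
    [0,-0.04,-0.4],
    [0,0,-0.4],
    [0,0,-0.4],
    [0,0,-0.4],
    [0,0,-0.4],
    [0,0,-0.2],
    [0,0,-0.1],
    [0,0,-0.1],
    [0,0,0],
  ],
  fingers=[0.3,0.3,0.3,0.3,0.3,0.3,0.3,0.3,0.3],
)

```text
t: 2.72
position: [0.5633, -0.232, 0.0308]
tool_rot: [-2.272, -2.063, -0.118]
force: [-0.1, 0.6, 0.1]
gripper_width: 0.653
grip_force: 0.0
```

```bash
python3 st.py
```

```text
t 2.73 world [ 0.5633 -0.232   0.0308] board [-0.2372 -0.0311] z 0.0308 F board [0.57 0.17] 0.1 w 0.65 q7 [ 0.88  0.78 -0.66  1.75  0.48  0.82 -0.07]
rot units to go [ 0.003 -0.003  0.04 ]
delta units to board target: use R= [[0.0904, -0.9959], [0.9959, 0.0904]]
```

Emit:
send_rows(
  delta_rot=[
    [0,0,0.04],
    [0,0,0],
    [0,0,0],
    [0,0,0],
    [0,0,0],
    [0,0,0],
    [0,0,0],
    [0,0,0],
    [0,0,0],
    [0,0,0],
    [0,0,0],
    [0,0,0],
  ],
  linear=[
    [0.009,0.1,-0.02],
    [0.009,0.1,0],
    [0.009,0.1,0],
    [0.009,0.1,0],
    [0.009,0.1,0],
    [0.009,0.1,0],
    [0.009,0.1,0],
    [0.009,0.1,0],
    [0.009,0.1,0],
    [0.009,0.1,0],
    [0.009,0.1,0],
    [0.009,0.1,0],
  ],
  fingers=[0.3,0.3,0.3,0.3,0.3,0.3,0.3,0.3,0.3,0.3,0.3,0.3],
)

```text
t: 4.22
position: [0.5687, -0.1717, 0.0297]
tool_rot: [-2.266, -2.069, -0.118]
force: [-0.9, -0.7, 0.6]
gripper_width: 0.648
grip_force: 1.1
```

```bash
python3 st.py
python3 - <<'E'
from h import *
from rig import imaging
c=imaging.camera("top"); pickle.dump(c,open("pics/top1.pkl","wb"))
cr=cv2.resize(c["image"][115:250,240:435],None,fx=4,fy=4,interpolation=cv2.INTER_CUBIC); cv2.imwrite("pics/crop1.png",cv2.convertScaleAbs(cr,alpha=1.5))
E
```

```text
t 4.22 world [ 0.5687 -0.1717  0.0297] board [-0.1768 -0.031 ] z 0.0297 F board [-0.8   0.82] 0.55 w 0.65 q7 [ 0.79  0.76 -0.66  1.79  0.48  0.78 -0.17]
rot units to go [ 0.003 -0.004  0.001]
delta units to board target: use R= [[0.0904, -0.9959], [0.9959, 0.0904]]
```

View pics/crop1.png

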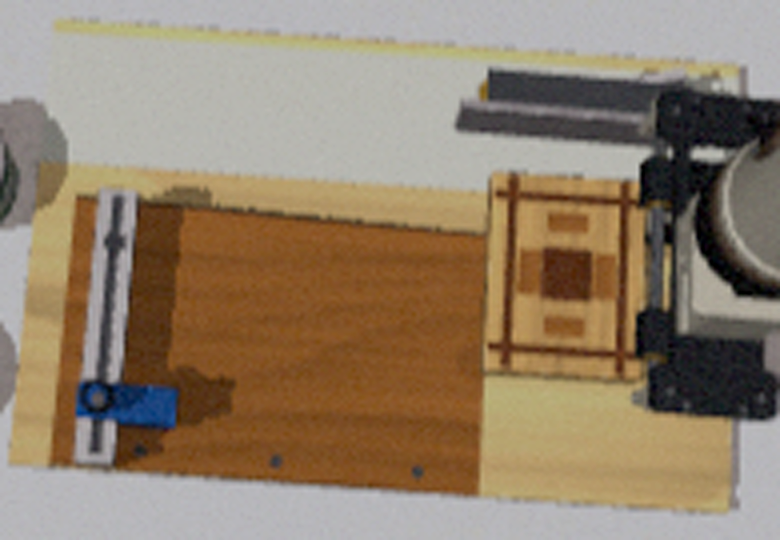

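Emit:
send_rows(
  delta_rot=[
    [0,0,0],
    [0,0,0],
    [0,0,0],
    [0,0,0],
    [0,0,0],
    [0,0,0],
    [0,0,0],
    [0,0,0],
    [0,0,0],
    [0,0,0],
    [0,0,0],
    [0,0,0],
  ],
  linear=[
    [0.012,0.12,0],
    [0.0145,0.16,0],
    [0.0145,0.16,0],
    [0.0145,0.16,0],
    [0.0145,0.16,0],
    [0.0145,0.16,0],
    [0.0145,0.16,0],
    [0.0145,0.16,0],
    [0.0145,0.16,0],
    [0.0145,0.16,0],
    [0.0145,0.16,0],
    [0.012,0.12,0],
  ],
  fingers=[0.3,0.3,0.3,0.3,0.3,0.3,0.3,0.3,0.3,0.3,0.3,0.3],
)

```text
t: 5.78
position: [0.577, -0.0791, 0.0297]
tool_rot: [-2.265, -2.07, -0.118]
force: [0.0, -1.4, 0.6]
gripper_width: 0.649
grip_force: 0.9
```

```bash
python3 st.py
```

```text
t 5.78 world [ 0.577  -0.0791  0.0297] board [-0.0837 -0.0309] z 0.0297 F board [-1.44 -0.14] 0.62 w 0.65 q7 [ 0.64  0.74 -0.66  1.84  0.48  0.74 -0.33]
rot units to go [-0.    -0.005 -0.003]
delta units to board target: use R= [[0.0904, -0.9959], [0.9959, 0.0904]]
```

Emit:
send_rows(
  delta_rot=[
    [0,0,0],
    [0,0,0],
    [0,0,0],
    [0,0,0],
    [0,0,0],
    [0,0,0],
    [0,0,0],
    [0,0,0],
    [0,0,0],
    [0,0,0],
    [0,0,0],
    [0,0,0],
  ],
  linear=[
    [0.012,0.12,0.006],
    [0.0145,0.16,0.017],
    [0.0145,0.16,0.017],
    [0.0145,0.16,0.017],
    [0.0145,0.16,0.017],
    [0.0145,0.16,0.017],
    [0.0145,0.16,0.017],
    [0.0145,0.16,0.017],
    [0.0145,0.16,0.017],
    [0.0145,0.16,0.017],
    [0.0145,0.16,0.017],
    [0.012,0.12,0.0126],
  ],
  fingers=[0.3,0.3,0.3,0.3,0.3,0.3,0.3,0.3,0.3,0.3,0.3,0.3],
)

```text
t: 7.28
position: [0.5856, 0.0127, 0.0393]
tool_rot: [-2.265, -2.07, -0.118]
force: [-0.5, -1.4, -0.6]
gripper_width: 0.65
grip_force: 0.8
```

```bash
python3 st.py
python3 - <<'E'
from h import *
from rig import imaging
c=imaging.camera("top"); pickle.dump(c,open("pics/top2.pkl","wb"))
cr=cv2.resize(c["image"][115:250,240:435],None,fx=4,fy=4,interpolation=cv2.INTER_CUBIC); cv2.imwrite("pics/crop2.png",cv2.convertScaleAbs(cr,alpha=1.5))
E
```

```text
t 7.28 world [0.5856 0.0127 0.0393] board [ 0.0085 -0.0311] z 0.0393 F board [-1.42  0.41] -0.56 w 0.65 q7 [ 0.49  0.72 -0.66  1.84  0.48  0.74 -0.49]
rot units to go [ 0.002 -0.004 -0.002]
delta units to board target: use R= [[0.0904, -0.9959], [0.9959, 0.0904]]
```

View pics/crop2.png

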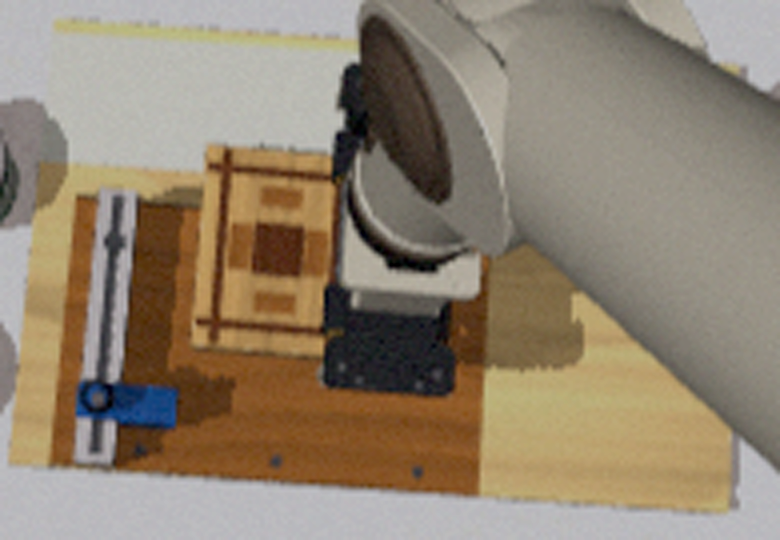

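Emit:
send_rows(
  delta_rot=[
    [0,0,0],
    [0,0,0],
    [0,0,0],
    [0,0,0],
    [0,0,0],
    [0,0,0],
    [0,0,0],
    [0,0,0],
    [0,0,0],
  ],
  linear=[
    [0.007,0.08,0.0084],
    [0.007,0.08,0.0084],
    [0.007,0.08,0.0084],
    [0.007,0.08,0.0084],
    [0.007,0.08,0.0084],
    [0.007,0.08,0.0084],
    [0.007,0.08,0.0084],
    [0.0035,0.04,0.0042],
    [0,0,0],
  ],
  fingers=[0.3,0.3,0.3,0.3,0.3,0.3,0.3,0.3,0.3],
)

```text
t: 8.45
position: [0.5883, 0.0427, 0.0424]
tool_rot: [-2.265, -2.07, -0.119]
force: [0.3, -1.2, 0.9]
gripper_width: 0.652
grip_force: 0.6
```

```bash
python3 st.py
```

```text
t 8.45 world [0.5883 0.0427 0.0424] board [ 0.0385 -0.0311] z 0.0424 F board [-1.14 -0.43] 0.94 w 0.65 q7 [ 0.44  0.72 -0.66  1.84  0.47  0.74 -0.53]
rot units to go [-0.002 -0.002 -0.003]
delta units to board target: use R= [[0.0904, -0.9959], [0.9959, 0.0904]]
```

Emit:
send_rows(
  delta_rot=[
    [0,0,0],
    [0,0,0],
    [0,0,0],
    [0,0,0],
    [0,0,0],
    [0,0,0],
    [0,0,0],
    [0,0,0],
  ],
  linear=[
    [0.0015,0.016,0.0017],
    [0.0015,0.016,0.0017],
    [0.0015,0.016,0.0017],
    [0.0015,0.016,0.0017],
    [0.0015,0.016,0.0017],
    [0.0015,0.016,0.0017],
    [0.0015,0.016,0.0017],
    [0.0015,0.016,0.0017],
  ],
  fingers=[0.3,0.3,0.3,0.3,0.3,0.3,0.3,0.3],
)

```text
t: 9.45
position: [0.5887, 0.0485, 0.043]
tool_rot: [-2.266, -2.069, -0.118]
force: [-0.8, -2.3, 1.8]
gripper_width: 0.647
grip_force: 1.2
```

Emit:
send_rows(
  delta_rot=[
    [0,0,0],
    [0,0,0],
    [0,0,0],
  ],
  linear=[
    [0.001,0.012,0.0012],
    [0.001,0.012,0.0012],
    [0.001,0.012,0.0012],
  ],
  fingers=[0.3,0.3,0.3],
)

```text
t: 9.82
position: [0.5889, 0.0503, 0.0432]
tool_rot: [-2.266, -2.069, -0.118]
force: [1.0, -2.3, 0.9]
gripper_width: 0.65
grip_force: 1.1
```

Emit:
send_rows(
  delta_rot=[
    [0,0,0],
    [0,0,0],
    [0,0,0],
    [0,0,0],
  ],
  linear=[
    [0.001,0.01,0.001],
    [0.001,0.01,0.001],
    [0.001,0.01,0.001],
    [0.001,0.01,0.001],
  ],
  fingers=[0.3,0.3,0.3,0.3],
)

```text
t: 10.32
position: [0.5891, 0.0522, 0.0433]
tool_rot: [-2.266, -2.069, -0.118]
force: [0.1, -3.9, 1.0]
gripper_width: 0.649
grip_force: 1.7
```

Emit:
send_rows(
  delta_rot=[
    [0,0,0],
    [0,0,0],
    [0,0,0],
  ],
  linear=[
    [0.001,0.01,0.001],
    [0.001,0.01,0.001],
    [0.001,0.01,0.001],
  ],
  fingers=[0.3,0.3,0.3],
)

```text
t: 10.7
position: [0.589, 0.0523, 0.0433]
tool_rot: [-2.267, -2.069, -0.115]
force: [-1.3, -5.8, 2.4]
gripper_width: 0.649
grip_force: 3.1
```

Emit:
send_rows(
  delta_rot=[
    [0,0,0],
    [0,0,0],
    [0,0,0],
  ],
  linear=[
    [0.001,0.01,0.001],
    [0.001,0.01,0.001],
    [0,0,0],
  ],
  fingers=[0.3,0.3,0.3],
)

```text
t: 11.08
position: [0.589, 0.0523, 0.0433]
tool_rot: [-2.268, -2.069, -0.113]
force: [-2.0, -8.0, 2.6]
gripper_width: 0.65
grip_force: 3.7
```

```bash
python3 st.py
```

```text
t 11.07 world [0.589  0.0523 0.0433] board [ 0.0482 -0.031 ] z 0.0433 F board [-8.17  1.22] 2.56 w 0.65 q7 [ 0.42  0.72 -0.66  1.83  0.47  0.74 -0.55]
rot units to go [ 0.024 -0.012  0.008]
delta units to board target: use R= [[0.0904, -0.9959], [0.9959, 0.0904]]
```

Emit:
send_rows(
  delta_rot=[
    [0,0,0],
    [0,0,0],
    [0,0,0],
    [0,0,0],
  ],
  linear=[
    [0.001,0.01,0.001],
    [0.001,0.008,0.0008],
    [0,0,0],
    [0,0,0],
  ],
  fingers=[0.3,0.3,0.3,0.3],
)

```text
t: 11.58
position: [0.589, 0.0524, 0.0433]
tool_rot: [-2.269, -2.069, -0.112]
force: [-2.0, -9.5, 2.9]
gripper_width: 0.644
grip_force: 4.5
```

```bash
python3 st.py
python3 - <<'E'
from h import *
from rig import imaging
c=imaging.camera("top"); pickle.dump(c,open("pics/top3.pkl","wb")); c2=imaging.camera("scene")
cr=cv2.resize(c["image"][130:240,240:330],None,fx=5,fy=5,interpolation=cv2.INTER_CUBIC)
s=cv2.resize(c2["image"][170:300,255:445],None,fx=4,fy=4,interpolation=cv2.INTER_CUBIC)[:550,:]
s=s[:, -750:] ; h=np.zeros((550,800,3),np.uint8); h[:,:350]=cr[:,:350]; s2=cv2.resize(s,(450,int(s.shape[0]*450/s.shape[1]))); h[:s2.shape[0],350:]=s2
cv2.imwrite("pics/crop3.png",cv2.convertScaleAbs(h,alpha=1.5))
E
```

```text
t 11.57 world [0.589  0.0524 0.0433] board [ 0.0483 -0.031 ] z 0.0433 F board [-9.68  1.15] 2.92 w 0.64 q7 [ 0.42  0.72 -0.66  1.83  0.47  0.74 -0.56]
rot units to go [ 0.031 -0.015  0.012]
delta units to board target: use R= [[0.0904, -0.9959], [0.9959, 0.0904]]
```

View pics/crop3.png

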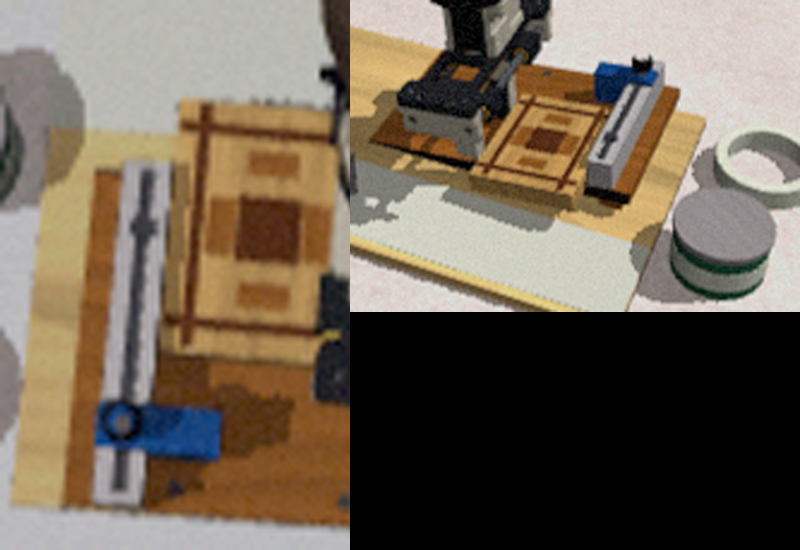

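Emit:
send_rows(
  delta_rot=[
    [0,0,0],
    [0,0,0],
    [0,0,0],
    [0,0,0],
    [0,0,0],
    [0,0,0],
    [0,0,0],
    [0,0,0],
    [0,0,0],
    [0,0,0],
  ],
  linear=[
    [-0.005,-0.06,-0.006],
    [-0.01,-0.1,-0.01],
    [-0.0145,-0.16,-0.017],
    [-0.0145,-0.16,-0.017],
    [0,0,0.2],
    [0,0,0.35],
    [0,0,0.35],
    [0,0,0.35],
    [0,0,0.35],
    [0,0,0.2],
  ],
  fingers=[0.3,0.3,0.3,0.3,0.3,0.3,-0.13,-0.13,-0.13,-0.13],
)

```text
t: 12.92
position: [0.5878, 0.0317, 0.1329]
tool_rot: [-2.267, -2.07, -0.119]
force: [0.5, 0.0, 0.6]
gripper_width: 0.436
grip_force: 0.0
```

```bash
python3 st.py side2
python3 - <<'E'
from h import *
b=np.load("board.npz");R,t=b["R"],b["t"];c=pickle.load(open("pics/top3.pkl","rb"))
k=lambda u,v:(240+(u+.5)/5-.5,130+(v+.5)/5-.5)
for a,z in [((178,100),.056),((300,106),.05),((165,354),.056),((310,366),.05)]: print((R.T@(onz(c,*k(*a),z)[:2]-t)).round(4))
E
```

```text
t 12.93 world [0.5878 0.0317 0.1329] board [ 0.0276 -0.0317] z 0.1329 F board [ 0.09 -0.5 ] 0.64 w 0.44 q7 [ 0.52  0.59 -0.75  1.8   0.38  0.89 -0.46]
rot units to go [  0.116   1.174 -11.189]
delta units to board target: use R= [[0.0904, -0.9959], [0.9959, 0.0904]]
[ 0.1602 -0.0969]
[ 0.0991 -0.0998]
[0.1554 0.033 ]
[0.0841 0.0332]
```

Emit:
send_rows(
  delta_rot=[
    [0.01,0.098,-0.932],
    [0.01,0.098,-0.932],
    [0.01,0.098,-0.932],
    [0.01,0.098,-0.932],
    [0.01,0.098,-0.932],
    [0.01,0.098,-0.932],
    [0.01,0.098,-0.932],
    [0.01,0.098,-0.932],
    [0.01,0.098,-0.932],
    [0.01,0.098,-0.932],
    [0.01,0.098,-0.932],
    [0.01,0.098,-0.932],
  ],
  linear=[
    [0.176,0.125,0],
    [0.176,0.125,0],
    [0.176,0.125,0],
    [0.176,0.125,0],
    [0.176,0.125,0],
    [0.176,0.125,0],
    [0.176,0.125,0],
    [0.176,0.125,0],
    [0.176,0.125,0],
    [0.176,0.125,0],
    [0.176,0.125,0],
    [0.176,0.125,0],
  ],
  fingers=[-0.13,-0.13,-0.13,-0.13,-0.13,-0.13,-0.13,-0.13,-0.13,-0.13,-0.13,-0.13],
)

```text
t: 14.42
position: [0.6928, 0.107, 0.1311]
tool_rot: [-3.031, 0.143, -0.006]
force: [0.5, 0.7, -0.0]
gripper_width: 0.435
grip_force: 0.0
```

```bash
python3 st.py side2
```

```text
t 14.43 world [0.6928 0.107  0.1311] board [ 0.112  -0.1294] z 0.1311 F board [ 0.72 -0.48] -0.04 w 0.43 q7 [ 0.09  0.67 -0.34  1.52  0.13  0.95 -1.91]
rot units to go [-0.018 -0.006  0.027]
delta units to board target: use R= [[0.0904, -0.9959], [0.9959, 0.0904]]
```

Emit:
send_rows(
  delta_rot=[
    [-0.018,-0.006,0.027],
    [0,0,0],
    [0,0,0],
    [0,0,0],
    [0,0,0],
    [0,0,0],
    [0,0,0],
  ],
  linear=[
    [0,0,-0.3],
    [0,0,-0.35],
    [0,0,-0.35],
    [0,0,-0.3],
    [0,0,-0.25],
    [0,0,-0.11],
    [0,0,0],
  ],
  fingers=[-0.13,-0.13,-0.13,-0.13,-0.13,-0.13,-0.13],
)

```text
t: 15.3
position: [0.6927, 0.1067, 0.0479]
tool_rot: [-3.034, 0.131, -0.008]
force: [-0.3, 0.8, 0.6]
gripper_width: 0.434
grip_force: 0.0
```

```bash
python3 st.py side2;  python3 - <<'E'
from h import *
from rig import imaging
c=imaging.camera("scene")
s=cv2.resize(c["image"][170:300,255:445],None,fx=4,fy=4,interpolation=cv2.INTER_CUBIC)
cv2.imwrite("pics/crop4.png",cv2.convertScaleAbs(s,alpha=1.5))
E
```

```text
t 15.3 world [0.6927 0.1067 0.0479] board [ 0.1118 -0.1293] z 0.0479 F board [0.75 0.33] 0.63 w 0.43 q7 [ 0.07  0.77 -0.31  1.55  0.16  0.82 -1.92]
rot units to go [ 0.001  0.006 -0.031]
delta units to board target: use R= [[0.0904, -0.9959], [0.9959, 0.0904]]
```

View pics/crop4.png

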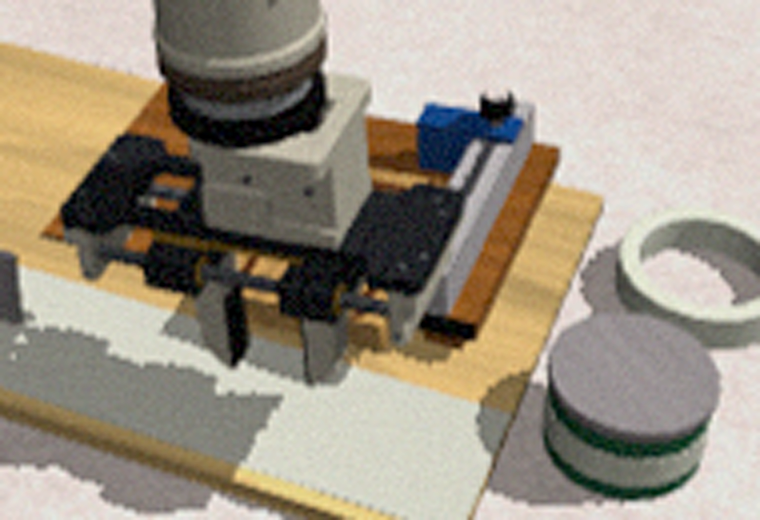

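Emit:
send_rows(
  delta_rot=[
    [0,0,-0.031],
    [0,0,0],
    [0,0,0],
    [0,0,0],
    [0,0,0],
    [0,0,0],
    [0,0,0],
    [0,0,0],
    [0,0,0],
    [0,0,0],
  ],
  linear=[
    [-0.06,0.0055,0],
    [-0.06,0.0055,0],
    [-0.06,0.0055,0],
    [-0.06,0.0055,0],
    [-0.06,0.0055,0],
    [-0.03,0.0027,0],
    [-0.03,0.0027,0],
    [-0.02,0.0018,0],
    [-0.02,0.0018,0],
    [0,0,0],
  ],
  fingers=[-0.13,-0.13,-0.13,-0.13,-0.13,-0.13,-0.13,-0.13,-0.13,-0.13],
)

```text
t: 16.6
position: [0.673, 0.1084, 0.0483]
tool_rot: [-3.034, 0.138, -0.01]
force: [0.7, 0.4, -0.5]
gripper_width: 0.435
grip_force: 0.4
```

```bash
python3 st.py side2
```

```text
t 16.6 world [0.673  0.1084 0.0483] board [ 0.1117 -0.1096] z 0.0483 F board [ 0.51 -0.64] -0.46 w 0.44 q7 [ 0.07  0.75 -0.32  1.61  0.16  0.79 -1.93]
rot units to go [0.001 0.012 0.002]
delta units to board target: use R= [[0.0904, -0.9959], [0.9959, 0.0904]]
```

Emit:
send_rows(
  delta_rot=[
    [0,0,0],
    [0,0,0],
    [0,0,0],
    [0,0,0],
    [0,0,0],
    [0,0,0],
  ],
  linear=[
    [-0.031,0.006,0.0003],
    [-0.031,0.006,0.0003],
    [-0.031,0.006,0.0003],
    [-0.031,0.006,0.0003],
    [-0.031,0.006,0.0003],
    [-0.031,0.006,0.0003],
  ],
  fingers=[-0.13,-0.13,-0.13,-0.13,-0.13,-0.13],
)

```text
t: 17.35
position: [0.6637, 0.11, 0.0484]
tool_rot: [-3.034, 0.138, -0.01]
force: [2.6, -2.1, -0.4]
gripper_width: 0.439
grip_force: 1.1
```

```bash
python3 st.py side2
```

```text
t 17.35 world [0.6637 0.11   0.0484] board [ 0.1124 -0.1002] z 0.0484 F board [-1.87 -2.83] -0.38 w 0.44 q7 [ 0.07  0.73 -0.32  1.63  0.16  0.78 -1.94]
rot units to go [0.003 0.013 0.003]
delta units to board target: use R= [[0.0904, -0.9959], [0.9959, 0.0904]]
```

Emit:
send_rows(
  delta_rot=[
    [0,0,0],
    [0,0,0],
    [0,0,0],
    [0,0,0],
    [0,0,0],
    [0,0,0],
    [0,0,0],
  ],
  linear=[
    [-0.031,0.005,0.0002],
    [-0.031,0.005,0.0002],
    [-0.031,0.005,0.0002],
    [-0.031,0.005,0.0002],
    [-0.031,0.005,0.0002],
    [-0.031,0.005,0.0002],
    [-0.031,0.005,0.0002],
  ],
  fingers=[-0.13,-0.13,-0.13,-0.13,-0.13,-0.13,-0.13],
)

```text
t: 18.23
position: [0.6526, 0.112, 0.0484]
tool_rot: [-3.034, 0.138, -0.009]
force: [1.8, -1.9, 0.7]
gripper_width: 0.434
grip_force: 1.3
```

```bash
python3 st.py side2
python3 - <<'E'
from h import *
from rig import imaging
c=imaging.camera("top"); pickle.dump(c,open("pics/top5.pkl","wb"))
cr=cv2.resize(c["image"][130:240,240:350],None,fx=5,fy=5,interpolation=cv2.INTER_CUBIC); cv2.imwrite("pics/crop5.png",cv2.convertScaleAbs(cr,alpha=1.5))
E
```

```text
t 18.23 world [0.6526 0.112  0.0484] board [ 0.1134 -0.0889] z 0.0484 F board [-1.74 -1.93] 0.73 w 0.43 q7 [ 0.07  0.72 -0.32  1.66  0.16  0.76 -1.94]
rot units to go [0.002 0.009 0.002]
delta units to board target: use R= [[0.0904, -0.9959], [0.9959, 0.0904]]
```

View pics/crop5.png

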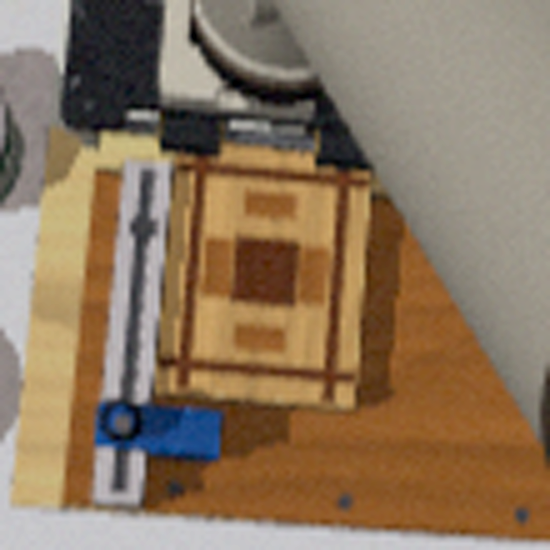

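The tile is square at the fence and its left edge (crop y≈400) is just short of the blue nose. I'll continue slowly.

Emit:
send_rows(
  delta_rot=[
    [0,0,0],
    [0,0,0],
    [0,0,0],
    [0,0,0],
    [0,0,0],
  ],
  linear=[
    [-0.016,0.0025,0.0001],
    [-0.016,0.0025,0.0001],
    [-0.016,0.0025,0.0001],
    [-0.014,0.0025,0.0001],
    [-0.012,0.002,0.0001],
  ],
  fingers=[-0.13,-0.13,-0.13,-0.13,-0.13],
)

```text
t: 18.9
position: [0.6489, 0.1127, 0.0484]
tool_rot: [-3.034, 0.138, -0.009]
force: [2.0, -1.3, 0.3]
gripper_width: 0.435
grip_force: 1.2
```

Emit:
send_rows(
  delta_rot=[
    [0,0,0],
    [0,0,0],
    [0,0,0],
  ],
  linear=[
    [-0.012,0.002,0.0001],
    [-0.012,0.002,0.0001],
    [-0.012,0.002,0.0001],
  ],
  fingers=[-0.13,-0.13,-0.13],
)

```text
t: 19.27
position: [0.6471, 0.1129, 0.0484]
tool_rot: [-3.034, 0.137, -0.009]
force: [1.4, -2.3, 0.3]
gripper_width: 0.437
grip_force: 1.1
```

Emit:
send_rows(
  delta_rot=[
    [0,0,0],
    [0,0,0],
    [0,0,0],
  ],
  linear=[
    [-0.012,0.002,0.0001],
    [-0.012,0.002,0.0001],
    [-0.012,0.002,0.0001],
  ],
  fingers=[-0.13,-0.13,-0.13],
)

```text
t: 19.65
position: [0.6453, 0.1133, 0.0484]
tool_rot: [-3.034, 0.138, -0.009]
force: [2.5, -1.9, -0.1]
gripper_width: 0.437
grip_force: 1.1
```

Emit:
send_rows(
  delta_rot=[
    [0,0,0],
    [0,0,0],
    [0,0,0],
  ],
  linear=[
    [-0.012,0.002,0.0001],
    [-0.012,0.002,0.0001],
    [-0.012,0.002,0.0001],
  ],
  fingers=[-0.13,-0.13,-0.13],
)

```text
t: 20.02
position: [0.644, 0.1134, 0.0485]
tool_rot: [-3.034, 0.138, -0.011]
force: [4.7, -2.1, -2.2]
gripper_width: 0.436
grip_force: 2.0
```

Emit:
send_rows(
  delta_rot=[
    [0,0,0],
    [0,0,0],
    [0,0,0],
  ],
  linear=[
    [-0.01,0.0015,0.0001],
    [-0.01,0.0015,0.0001],
    [-0.01,0.0015,0.0001],
  ],
  fingers=[-0.13,-0.13,-0.13],
)

```text
t: 20.4
position: [0.6439, 0.1133, 0.0491]
tool_rot: [-3.034, 0.139, -0.015]
force: [6.3, -1.8, -1.6]
gripper_width: 0.435
grip_force: 3.4
```

Emit:
send_rows(
  delta_rot=[
    [0,0,0],
    [0,0,0],
    [0,0,0],
  ],
  linear=[
    [-0.01,0.001,0],
    [-0.01,0.001,0],
    [0,0,0],
  ],
  fingers=[-0.13,-0.13,-0.13],
)

```text
t: 20.78
position: [0.6439, 0.1132, 0.0494]
tool_rot: [-3.034, 0.139, -0.017]
force: [7.6, -2.1, -2.7]
gripper_width: 0.436
grip_force: 3.9
```

Emit:
send_rows(
  delta_rot=[
    [0,0,0],
    [0,0,0],
    [0,0,0],
    [0,0,0],
  ],
  linear=[
    [-0.01,0.001,0],
    [-0.01,0.001,0],
    [0,0,0],
    [0,0,0],
  ],
  fingers=[-0.13,-0.13,-0.13,-0.13],
)

```text
t: 21.28
position: [0.6438, 0.1131, 0.0498]
tool_rot: [-3.033, 0.14, -0.02]
force: [8.6, -3.0, -2.0]
gripper_width: 0.435
grip_force: 4.7
```

```bash
python3 st.py side2
```

```text
t 21.27 world [0.6438 0.1131 0.0498] board [ 0.1137 -0.0801] z 0.0498 F board [-2.22 -8.81] -1.98 w 0.44 q7 [ 0.07  0.7  -0.32  1.69  0.16  0.74 -1.95]
rot units to go [0.001 0.059 0.014]
delta units to board target: use R= [[0.0904, -0.9959], [0.9959, 0.0904]]
```

Emit:
send_rows(
  delta_rot=[
    [0,0,0],
    [0,0,0],
    [0,0,0],
    [0,0,0],
    [0,0,0],
  ],
  linear=[
    [-0.01,0.001,0],
    [-0.01,0.001,0],
    [-0.008,0.001,0],
    [0,0,0],
    [0,0,0],
  ],
  fingers=[-0.13,-0.13,-0.13,-0.13,-0.13],
)

```text
t: 21.9
position: [0.6438, 0.113, 0.0503]
tool_rot: [-3.033, 0.14, -0.024]
force: [11.4, -2.9, -1.2]
gripper_width: 0.437
grip_force: 5.7
```

```bash
python3 st.py side2
```

```text
t 21.9 world [0.6438 0.113  0.0503] board [ 0.1136 -0.08  ] z 0.0503 F board [ -1.81 -11.62] -1.21 w 0.44 q7 [ 0.07  0.7  -0.32  1.7   0.16  0.74 -1.95]
rot units to go [0.001 0.077 0.018]
delta units to board target: use R= [[0.0904, -0.9959], [0.9959, 0.0904]]
```

Emit:
send_rows(
  delta_rot=[
    [0,0,0],
    [0,0,0],
    [0,0,0],
    [0,0,0],
    [0,0,0],
    [0,0,0],
    [0,0,0],
    [0,0,0],
    [0,0,0],
    [0,0,0],
    [0,0,0],
    [0,0,0],
  ],
  linear=[
    [0.03,-0.003,0],
    [0.04,-0.004,0],
    [0.05,-0.005,0],
    [0.12,-0.011,0],
    [0.2,-0.018,0],
    [0.2,-0.018,0],
    [0.1,-0.009,0],
    [0,0,0.3],
    [0,0,0.5],
    [0,0,0.5],
    [0.4,0,0.5],
    [0.4,-0.3,0.5],
  ],
  fingers=[-0.13,-0.13,-0.13,-0.13,-0.13,-0.13,-0.13,-0.13,-0.13,-0.13,-0.13,-0.13],
)

```text
t: 23.4
position: [0.7157, 0.0981, 0.166]
tool_rot: [-3.033, 0.133, -0.01]
force: [0.6, -0.0, -0.3]
gripper_width: 0.433
grip_force: 0.0
```

Emit:
send_rows(
  delta_rot=[
    [0,0,0],
    [0,0,0],
    [0,0,0],
    [0,0,0],
    [0,0,0],
    [0,0,0],
    [0,0,0],
    [0,0,0],
  ],
  linear=[
    [0,-0.6,0.3],
    [0,-0.7,0],
    [0,-0.7,0],
    [0,-0.7,0],
    [0,-0.7,0],
    [0,-0.6,0],
    [0,-0.3,0],
    [0,0,0],
  ],
  fingers=[-0.13,-0.13,-0.13,-0.13,-0.13,-0.13,-0.13,-0.13],
)

```text
t: 24.4
position: [0.7156, -0.1205, 0.1789]
tool_rot: [-3.034, 0.141, -0.01]
force: [-0.0, -0.6, -0.7]
gripper_width: 0.435
grip_force: 0.0
```

```bash
python3 st.py side2
python3 - <<'E'
from h import *
from rig import imaging
c=imaging.camera("top"); pickle.dump(c,open("pics/top6.pkl","wb"))
cr=cv2.resize(c["image"][130:240,240:350],None,fx=5,fy=5,interpolation=cv2.INTER_CUBIC); cv2.imwrite("pics/crop6.png",cv2.convertScaleAbs(cr,alpha=1.5))
E
```

```text
t 24.4 world [ 0.7156 -0.1205  0.1789] board [-0.1124 -0.1726] z 0.1789 F board [-0.58 -0.05] -0.74 w 0.44 q7 [ 0.38  0.68 -0.32  1.38  0.1   1.11 -1.58]
rot units to go [0.004 0.011 0.016]
delta units to board target: use R= [[0.0904, -0.9959], [0.9959, 0.0904]]
```

View pics/crop6.png

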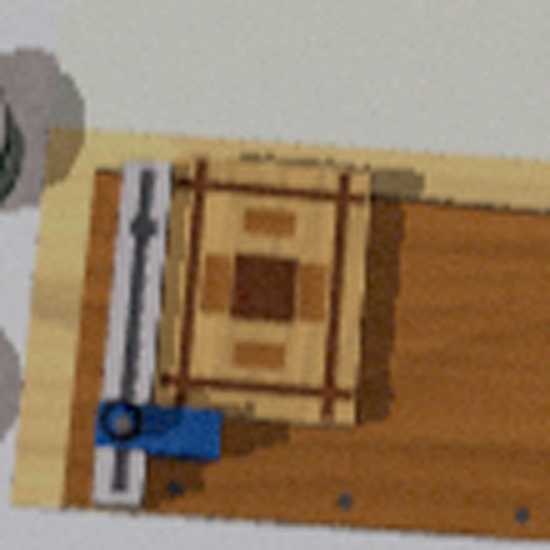

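Both gaps look closed, with the left edge on the nose at crop (200,415) and the front face on the fence. I'll check squareness numerically against the top plane of the ramp before handing in.

Run:
```python
from h import *
b=np.load("board.npz");R,t=b["R"],b["t"]
def ramp(c,u,v,h): # ramp coords: distance from foot along slope, y
    o,d=ray(c,u,v); ob=np.r_[R.T@(o[:2]-t),o[2]]-[-.0667,0,.012]; db=np.r_[R.T@d[:2],d[2]]
    n=np.array([-np.sin(.1047),0,np.cos(.1047)]); p=ob+db*(h-n@ob)/(n@db); return np.array([p[0]*np.cos(.1047)+p[2]*np.sin(.1047),p[1]])
def line(P,ax): # robust line of P[:,1-ax] vs P[:,ax]
    vx,vy,x,y=cv2.fitLine(np.float32(P)*1000,cv2.DIST_HUBER,0,.01,.01).ravel(); return np.degrees(np.arctan2(vy,vx)),(x,y)
for nm in ("top3","top6"):
    c=pickle.load(open(f"pics/{nm}.pkl","rb")); im=cv2.GaussianBlur(c["image"].astype(np.float32),(0,0),.7)
    g=im[:,:,2]
    # rear inlay & front inlay lines: dark minima per row
    for lab,f0 in (("front inlay",lambda v:279.8-(v-163)*.085),("rear inlay",lambda v:309.2-(v-165)*.081)):
        P=[]
        for v in range(158,212) if nm=="top3" else range(168,210):
            u0=f0(v); us=np.arange(int(u0)-4,int(u0)+6); w=np.clip(np.percentile(g[v,us],70)-g[v,us],0,None)**2
            P.append(ramp(c,(us*w).sum()/w.sum(),v,.02))
        a,q=line(P,1); print(nm,lab,"deg from board y",round((a%180)-90,2),"at slope x mm",np.round(q,1))
    P=[]
    for v in range(170,208):   # fence top downhill edge (bright->tile): steepest fall, h=30mm
        u0=273.6-(v-162)*.0846; us=np.arange(int(u0)-3,int(u0)+4); gr=np.clip(-(g[v,us+1]-g[v,us-1]),0,None); gb=np.clip(-(im[v,us+1,0]-im[v,us-1,0]),0,None)**2+1e-6
        P.append(ramp(c,(us*gb).sum()/gb.sum(),v,.03))
    a,q=line(P,1); print(nm,"fence edge deg",round((a%180)-90,2),np.round(q,1))
```

```text
top3 front inlay deg from board y -2.46 at slope x mm [218.5 -15.3]
top3 rear inlay deg from board y 0.99 at slope x mm [141.2  -9.4]
top3 fence edge deg 0.04 [230.2  -3.5]
top6 front inlay deg from board y -0.07 at slope x mm [218.1 -10.2]
top6 rear inlay deg from board y 0.08 at slope x mm [143.3  -3.7]
top6 fence edge deg -0.37 [230.3   8.7]
```

Squareness is within 0.4°. The tile centre is 49.6 mm from the fence face and the press on the stop reached about 11.6 N at the wrist, so I'm handing in.

```bash
python3 -c "
from rig import ctrl
print(ctrl.sign_off())"
```

```text
the job is handed in; nothing more can be done
None
```

The job is handed in (no verdict was returned): the tile was pressed home on the fence (about 10 N at the wrist), then on the blue length stop (about 12 N), and left resting against both, square within about 0.4° by camera, with the plane, tape and tin never approached.

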